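Power up the inspection bench

TASK

Power up the inspection bench by pressing its buttons lightly with the fingertips, one at a time: on the grey power bank push the blue fan switch all the way in first, then the yellow lamp switch, then the white camera switch, and once all three are in, press the green button on the loose metal box and let it spring back. The box is only to be touched, not picked up or shoved along, and everything else on the bench stays where it is.

Things in the scene. Friction and masses are not known exactly. Their poses are not given: they have to be found in the camera images.
- bank: grey power bank fixed to the table: a box 100 mm (its x) x 250 mm (its y) x 50 mm high, origin under its centre; three switch modules sit in a row along its y axis, 78 mm apart, in any order of colour
- fan_module: module of the fan switch, screwed on the bank: black square bezel 52 x 52 x 6 mm with the blue cap in the middle; origin under its centre, on the bank's top 50 mm above the table, z up
- fan_top (a point): centre of the top face of the blue round cap (34 mm across) of the fan switch; it goes down with the cap; 76.5 to 78.5 mm above the table at the start
- fan_switch (a joint): travel of the blue switch's grey collar (40 mm across, carries the cap, 8.5 mm below its top), in m: 0 to 0.002 at the start, on from 0.008, end at 0.012; below 0.004 counts as not pressed. Moving it takes about 2.5 N; it stays where left. Beyond the end the cap alone yields 7 mm on a spring, from 3.5 N rising 1 N per mm, then stops hard; it springs back when let go
- lamp_module: module of the lamp switch, screwed on the bank: black square bezel 52 x 52 x 6 mm with the yellow cap in the middle; origin under its centre, on the bank's top 50 mm above the table, z up
- lamp_top (a point): centre of the top face of the yellow round cap (34 mm across) of the lamp switch; it goes down with the cap; 76.5 to 78.5 mm above the table at the start
- lamp_switch (a joint): travel of the yellow switch's grey collar (40 mm across, carries the cap, 8.5 mm below its top), in m: 0 to 0.002 at the start, on from 0.008, end at 0.012; below 0.004 counts as not pressed. Moving it takes about 2.5 N; it stays where left. Beyond the end the cap alone yields 7 mm on a spring, from 3.5 N rising 1 N per mm, then stops hard; it springs back when let go
- camera_module: module of the camera switch, screwed on the bank: black square bezel 52 x 52 x 6 mm with the white cap in the middle; origin under its centre, on the bank's top 50 mm above the table, z up
- camera_top (a point): centre of the top face of the white round cap (34 mm across) of the camera switch; it goes down with the cap; 76.5 to 78.5 mm above the table at the start
- camera_switch (a joint): travel of the white switch's grey collar (40 mm across, carries the cap, 8.5 mm below its top), in m: 0 to 0.002 at the start, on from 0.008, end at 0.012; below 0.004 counts as not pressed. Moving it takes about 2.5 N; it stays where left. Beyond the end the cap alone yields 7 mm on a spring, from 3.5 N rising 1 N per mm, then stops hard; it springs back when let go
- record_box: loose aluminium box on rubber feet, 76 x 76 mm, its case 48 mm high, about 0.7 kg, with a round green push button in the middle of its top; origin under its centre, z up
- record_top (a point): centre of the top face of the green button (36 mm across), 68 mm above the table when released; goes down with the button
- record_button (a joint): how far the green button is pressed, in m: 0 released, hard stop at 0.010; it springs back; force rises from about 2 N to 10 N at the stop; it counts as pressed from 0.003
- steel_part: bystander, loose: small turned steel part with a stepped stem, 36 mm across, 42 mm high; origin under its middle
- brass_part: bystander, loose: small turned brass part with a stem, 30 mm across, 35 mm high; origin under its middle
- jar: bystander, loose: amber glass jar with white cap, 52 mm across, 75 mm high; origin under its middle
- driver: bystander, loose: screwdriver with red handle, 170 mm long, lying down; its origin lies on it, x along its length
- cup: bystander, loose: white plastic cup, 68 mm across, 75 mm high; origin under its middle
- parts_bin: bystander, loose: small open blue bin, 120 x 90 mm, 50 mm high; origin under its middle
Not all that is in view belongs to the job. Leave any red look-alike of the record_box alone.

How it is judged:
By the outcome, as a careful person would: the job done as asked, in the order asked, and still so for the second after the job is handed in, with the robot touching nothing.
It also fails if it takes over 58 s, if anything falls off the work surface, if the arm or the gripper's body presses on something with over 40 N, if the wrist force passes 120 N, or if a joint passes its speed limit or range.

ROBOT

A 7-joint arm with a two-finger parallel gripper is mounted at the origin on the work surface. World frame = base frame: x ahead of the robot, y to its left, z up, the work surface at z = 0. Lengths are in m, angles in rad, forces in N, time in s.
With the tool pointing down it reaches from about 0.4 to 0.875 m from the base axis. Payload 6.5 kg.
Tool frame: the origin (TCP) lies at the very end of the fingers, on their centre line; the grasp point (between the pads) lies 19 mm behind it; z points along the fingers, y is the line along which they close (so a half turn about z gives the same grasp; the last joint's range is limited). The gripper opens to 85 mm and grips with 20 to 120 N. Pads are 22 mm wide; open, the fingers measure 114 mm over their backs; the gripper's body (76 mm by 85 mm) begins 54 mm behind the grasp point. The pads swing forward as they close: fully open they stand 13 mm farther back than shut.
Start: joints at [-1.248, 0.536, -0.004, 1.538, 0.003, 1.067, -0.071], TCP at [0.246, 0.601, 0.231] pointing down, gripper open.
Joint ranges: [-2.7, 2.7], [-0.37, 2.16], [-1.27, 1.26], [0.24, 2.4], [-1.31, 4.45], [0.19, 1.91], [-2.76, 2.76]. Speed limits (rad/s): [2.39, 2.39, 3.14, 3.14, 3.14, 3.14, 3.14].

INTERFACE

Orientations are given as a unit quaternion [x, y, z, w].
In Python, from rig import r gives the robot as it stands.
- The arm moves only by the tool carry_out, never from a script. Its argument "plan" is a list of rows, each a list of 7 numbers: the shift along the tool's x, y, z as a fraction of full scale, then the turn, a rotation vector about the tool's x, y, z as a fraction of full scale, then the closure, from 0 (fully open) to 1 (shut). A call has 1 to 10 rows; each row is the pose to reach, as a shift and turn from the pose commanded when the call began, along the tool's axes at that moment, turning the shorter way round; what a row does not reach only later rows make up. Full scale, the value 1, is 30 cm for a shift and pi rad for a turn. A row lasts 1/12 s, in which the tool goes at most 41.7 mm and 7.16 degrees, less where a joint would pass 70% of its speed; a pose out of reach is approached as far as the arm can. A call with a number of a shift or a turn outside -1 to 1 is refused whole. A call with a gripper value outside its range is refused whole. The fingers move at their own pace and stop on an object; "force" is the grip in N (left out, the last holds). Time passes only in rows, so rows that repeat a pose let the fingers close. It gives the time, the measured TCP pose, the force, the opening and the grip force at its end, in the units of the state.
- r.sense(): the state, without advancing time (a new reading comes with each control period).
- r.camera(name): name is "side" or "top" or "wrist"; returns (picture, depth): 480x640x3 uint8, red, green, blue; 480x640 float32, m along the optical axis (not along the pixel's ray), 0 where there is no reading.
- r.calibration(name): a dict with "mtx" (3x3 intrinsics, pixels), "world_from_camera" (4x4, takes a point from camera to world coordinates); the wrist camera has in their place "tool_from_camera" (4x4, takes a point from camera to tool coordinates, whose origin is the TCP and whose axes are the flange's). Camera axes: x right, y up, looking along -z (the intrinsics and any distortion apply to the point x, -y, -z); pixel columns grow to the right and rows downward; lengths in m; the calibration is good to about 2 mm. A picture is of the moment at which its call begins: read the wrist's pose just before it. calibration takes no time and is no camera call.
- r.finish_job(): hands the job in; it is judged then, once.
The state is a dict: "time_s": time; "joints": joint angles; "qd": joint speeds; "effort": joint torques, N m; "tool_pos": TCP position; "tool_rot": TCP orientation; "wrist_force": force on the tool from outside, world axes, zero at the start; "ft_torque": the same for the moment, N m; "grip_width": finger opening in m; "grip_force": force on a finger pad.
Only numpy, scipy, OpenCV 4.12 (cv2) and the standard library are available. Lean on these libraries where they do the work, as an engineer would, in place of code of your own. Each camera call takes 0.05 s, during which the arm holds its last target. There are 200 camera calls.

## Working session

There is one attempt and no reset: what is moved stays moved. The work goes in short steps, Python scripts to look and compute and a tool call to move; the robot and the scene stay as the last step left them, time stands still between calls to the robot, and variables do not carry over. Pictures are saved under pics/ and viewed, at most 10 in all, crops included, and the job is handed in when it is done.

Besides the shell and the picture viewer there is one more tool, called after "Call:" as name([rows], argument=value, ...), one row to a line, values as JSON. carry_out: Moves the arm, as the interface text tells. Its arguments: {"type":"object","properties":{"plan":{"type":"array"},"force":{"type":"number"}},"required":["plan"]}

```bash
mkdir -p pics; ls; python3 - <<'E'
from rig import r
import cv2,numpy as np
s=r.sense();print({k:np.round(v,3).tolist() for k,v in s.items()})
for n in("top","side"):
    p,d=r.camera(n);cv2.imwrite(f"pics/{n}0.png",p[:,:,::-1]);np.save(f"{n}0.npy",d)
    c=r.calibration(n);print(n,{k:np.round(v,4).tolist() if not isinstance(v,str) else v for k,v in c.items()},(d>0).mean())
E
```

```text
pics
{'time_s': 0.0, 'joints': [-1.248, 0.537, -0.004, 1.539, 0.003, 1.067, -0.071], 'qd': [-0.0, -0.001, 0.0, -0.001, 0.001, -0.0, -0.0], 'effort': [-0.0, -58.341, 1.048, -25.911, 0.012, 0.009, -0.0], 'tool_pos': [0.246, 0.601, 0.23], 'tool_rot': [0.193, 0.981, -0.001, -0.0], 'wrist_force': [0.086, -0.303, -0.135], 'ft_torque': [-0.021, 0.028, 0.0], 'grip_force': 0.0, 'grip_width': 0.085}
top {'mtx': [[463.987, 0.0, 319.6465], [0.0, 463.987, 236.7506], [0.0, 0.0, 1.0]], 'world_from_camera': [[-0.0257, 0.9894, -0.143, 0.3984], [-0.9994, -0.0285, -0.0179, -0.013], [-0.0218, 0.1424, 0.9896, 1.0442], [0.0, 0.0, 0.0, 1.0]]} 0.9960481770833334
side {'mtx': [[441.0522, 0.0, 328.9197], [0.0, 441.0522, 239.1317], [0.0, 0.0, 1.0]], 'world_from_camera': [[0.9827, 0.136, -0.1259, 0.3901], [-0.1846, 0.6601, -0.7281, -0.7529], [-0.0159, 0.7387, 0.6738, 0.7908], [0.0, 0.0, 0.0, 1.0]]} 0.9959244791666667
```

View pics/top0.png

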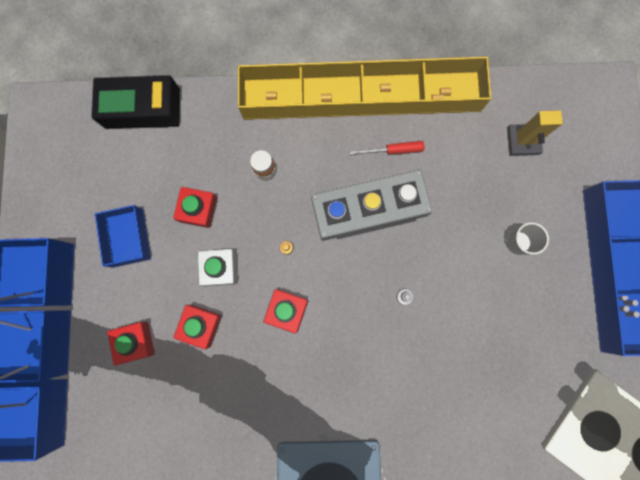

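View pics/side0.png

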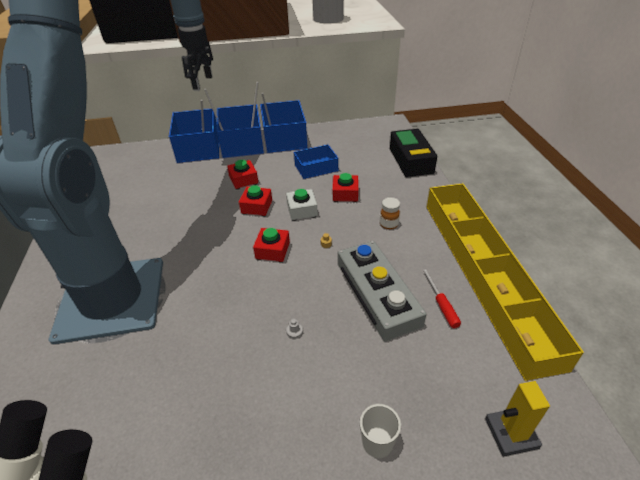

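The top view shows the bank with caps blue (337,210), yellow (373,202) and white (408,192). Green-button candidates are the white/aluminium box (215,267) and red look-alikes at (191,205), (193,327), (285,311) and (124,344). I choose the aluminium one at (215,267), seen in the side view at (301,203). Next I measure from both views and check it in a crop.

```bash
cat > h.py <<'E'
import numpy as np,cv2
from rig import r
def cap(img,d,c,T,uv,hsvlo,hsvhi,R=26):
    """centroid of coloured blob near uv -> median depth world point + ray"""
    u,v=uv; hsv=cv2.cvtColor(img,cv2.COLOR_RGB2HSV)
    m=cv2.inRange(hsv,hsvlo,hsvhi); w=np.zeros_like(m); cv2.circle(w,(u,v),R,255,-1); m&=w
    n,l,st,ce=cv2.connectedComponentsWithStats(m)
    k=1+np.argmax(st[1:,4]); vs,us=np.nonzero(l==k); z=d[vs,us]; K=c["mtx"]
    P=np.c_[(us-K[0,2])/K[0,0]*z,-(vs-K[1,2])/K[1,1]*z,-z]@T[:3,:3].T+T[:3,3]
    top=P[:,2]>np.percentile(P[:,2],80)-.004
    q=P[top]; mid=(q.min(0)+q.max(0))/2
    ray=T[:3,:3]@np.r_[(us[top].mean()-K[0,2])/K[0,0],-(vs[top].mean()-K[1,2])/K[1,1],-1]
    return np.r_[q[:,:2].mean(0),np.median(q[:,2])],np.ptp(q,axis=0),T[:3,3],ray/np.linalg.norm(ray)
COL=dict(blue=((100,90,60),(130,255,255)),yellow=((18,90,90),(35,255,255)),white=((0,0,170),(180,40,255)),green=((45,90,50),(85,255,255)))
def tri(a,b):
    A=[];y=0
    S=sum(np.eye(3)-np.outer(x[3],x[3]) for x in(a,b)); y=sum((np.eye(3)-np.outer(x[3],x[3]))@x[2] for x in(a,b))
    X=np.linalg.solve(S,y); return X,[np.linalg.norm(np.cross(X-x[2],x[3])) for x in(a,b)]
E
python3 - <<'E'
from h import *
np.set_printoptions(precision=4,suppress=True)
uv=dict(blue=((337,210),(365,253)),yellow=((373,202),(379,274)),white=((408,192),(397,299)),green=((215,267),(301,196)))
for k in COL:
    o=[]
    for i,n in enumerate(("top","side")):
        c=r.calibration(n);o.append(cap(cv2.imread(f"pics/{n}0.png")[:,:,::-1].copy(),np.load(n+"0.npy"),c,c["world_from_camera"],uv[k][i],*COL[k],R=16))
        print(k,n,o[-1][0],o[-1][1])
    X,e=tri(*o);print("  tri",X,e)
a=cv2.imread("pics/top0.png")[170:370,90:450];cv2.imwrite("pics/crop1.png",cv2.resize(a,(792,440),interpolation=cv2.INTER_CUBIC))
E
```

```text
blue top [ 0.5974 -0.0325  0.0779] [0.0331 0.0319 0.0072]
blue side [ 0.5963 -0.0343  0.0769] [0.031  0.0364 0.0056]
  tri [ 0.5974 -0.0326  0.0751] [np.float64(0.00055160281718994), np.float64(0.0005516028171899462)]
yellow top [ 0.6118 -0.108   0.0779] [0.2309 0.1108 0.9689]
yellow side [ 0.6119 -0.1107  0.0772] [0.0312 0.0342 0.0054]
  tri [ 0.6131 -0.1089  0.075 ] [np.float64(0.0005573267271101447), np.float64(0.0005573267271101815)]
white top [ 0.629  -0.1852  0.0783] [0.0313 0.0322 0.0071]
white side [ 0.6287 -0.1853  0.0777] [0.0312 0.0313 0.0059]
  tri [ 0.629  -0.1853  0.0775] [np.float64(0.00019690642129545677), np.float64(0.00019690642129562163)]
green top [0.4833 0.2316 0.0685] [0.1022 0.262  0.9782]
green side [0.4811 0.2075 0.0678] [0.1092 1.0048 0.7257]
  tri [0.4837 0.2335 0.0655] [np.float64(0.00020158867115730554), np.float64(0.0002015886711573111)]
```

View pics/crop1.png

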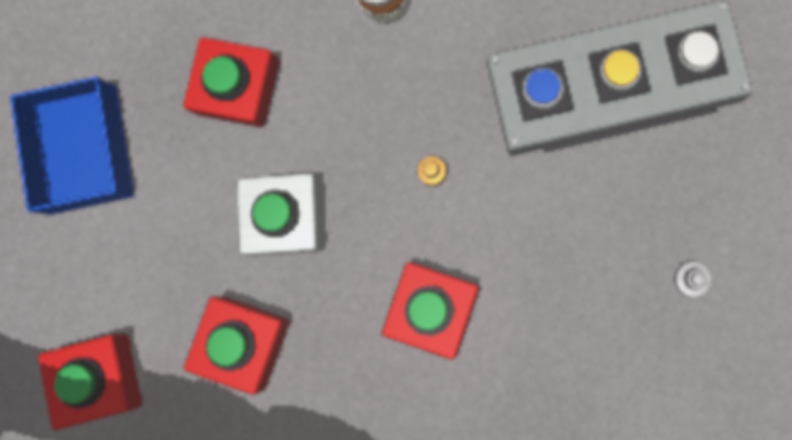

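The crop confirms it: the white/aluminium box (crop 275,213) is the only one that isn't red, with four red look-alikes around it. Cap spacing measures 78 mm and heights about 77 mm and 68 mm, which match the text.

```bash
cat >> h.py <<'E'
from scipy.spatial.transform import Rotation as Ro
def go(p):
    s=r.sense(); R=Ro.from_quat(s["tool_rot"])
    print("t",round(s["time_s"],2),"at",np.round(s["tool_pos"],4),"F",np.round(s["wrist_force"],2),"shift/0.3:",np.round(R.inv().apply(np.array(p)-s["tool_pos"])/.3,4))
E
python3 - <<'E'
from h import *
go([.597,-.033,.23]); go([.42,.28,.25])
for n in("top","side"):
    d=np.load(n+"0.npy");c=r.calibration(n);T=c["world_from_camera"];K=c["mtx"];v,u=np.mgrid[:480,:640]
    P=np.stack([(u-K[0,2])/K[0,0]*d,-(v-K[1,2])/K[1,1]*d,-d],-1)@T[:3,:3].T+T[:3,3]
    m=(abs(P[...,0]-.35)<.3)&(P[...,1]>-.25)&(P[...,1]<.75)&(P[...,2]>.09)&(d>0)
    if n=="top": m&=P[...,0]>.2
    for y in np.arange(-.25,.75,.1):
        q=P[m&(abs(P[...,1]-y-.05)<.05)]
        if len(q):print(n,round(y,2),len(q),q[q[:,2].argmax()])
E
```

```text
t 0.1 at [0.2462 0.6009 0.2305] F [-0.27 -0.53 -0.38] shift/0.3: [-1.883  -1.5122  0.0043]
t 0.1 at [0.2462 0.6009 0.2305] F [-0.27 -0.53 -0.38] shift/0.3: [-0.9416 -0.7705 -0.0637]
top 0.55 1299 [0.4250787  0.61868248 0.16058489]
top 0.65 50 [0.54601849 0.65111606 0.10397819]
side -0.15 123 [ 0.05030406 -0.05232784  0.40405512]
side -0.05 7034 [0.08214996 0.04991233 0.55904607]
side 0.05 4039 [0.06448989 0.08138513 0.61022571]
side 0.45 258 [0.21553284 0.54660139 0.34858145]
side 0.55 2554 [0.24120406 0.56163407 0.48394621]
side 0.65 614 [0.28133758 0.6573361  0.34519965]
```

Call:
carry_out([
  [-0.94, -0.76, 0, 0, 0, 0, 1],
  [-0.94, -0.76, 0, 0, 0, 0, 1],
  [-0.94, -0.76, 0, 0, 0, 0, 1],
  [-0.94, -0.76, 0, 0, 0, 0, 1],
  [-0.94, -0.76, 0, 0, 0, 0, 1],
  [-0.94, -0.76, 0, 0, 0, 0, 1],
  [-0.94, -0.76, 0, 0, 0, 0, 1],
  [-0.94, -0.76, 0, 0, 0, 0, 1],
  [-0.94, -0.76, 0, 0, 0, 0, 1],
  [-0.94, -0.76, 0, 0, 0, 0, 1],
], force=20)

```text
time_s: 0.93
tool_pos: [0.4244, 0.2763, 0.2312]
tool_rot: [0.198, 0.98, -0.002, 0.001]
wrist_force: [0.3, -0.5, 1.1]
grip_width: -0.0003
grip_force: 0.0
```

Call:
carry_out([
  [-0.94, -0.76, 0, 0, 0, 0, 1],
  [-0.94, -0.76, 0, 0, 0, 0, 1],
  [-0.94, -0.76, 0, 0, 0, 0, 1],
  [-0.94, -0.76, 0, 0, 0, 0, 1],
  [-0.94, -0.76, 0, 0, 0, 0, 1],
  [-0.94, -0.76, 0, 0, 0, 0, 1],
  [-0.94, -0.76, 0, 0, 0, 0, 1],
  [-0.94, -0.76, 0, 0, 0, 0, 1],
  [-0.94, -0.76, 0, 0, 0, 0, 1],
  [-0.94, -0.76, 0, 0, 0, 0, 1],
])

```text
time_s: 1.77
tool_pos: [0.5972, -0.0422, 0.2312]
tool_rot: [0.198, 0.98, -0.002, 0.001]
wrist_force: [-0.0, -0.8, -0.4]
grip_width: -0.0002
grip_force: 0.0
```

```bash
python3 - <<'E'
from h import *
s=r.sense();print(s["tool_rot"],s["grip_width"]);go([.597,-.033,.10])
E
```

```text
[ 0.19756745  0.98028633 -0.00212389  0.00114334] -0.00022900873710290448
t 1.77 at [ 0.5972 -0.0422  0.2312] F [-0.04 -0.85 -0.44] shift/0.3: [0.0138 0.0297 0.4371]
```

Call:
carry_out([
  [0.015, 0.03, 0.1, 0, 0, 0, 1],
  [0.015, 0.03, 0.2, 0, 0, 0, 1],
  [0.015, 0.03, 0.27, 0, 0, 0, 1],
  [0.015, 0.03, 0.27, 0, 0, 0, 1],
  [0.015, 0.03, 0.27, 0, 0, 0, 1],
])

```text
time_s: 2.18
tool_pos: [0.5938, -0.0238, 0.1496]
tool_rot: [0.193, 0.981, -0.0, -0.001]
wrist_force: [0.7, 0.8, 1.0]
grip_width: 0.0001
grip_force: 0.0
```

```bash
python3 - <<'E'
from h import *
np.set_printoptions(precision=4,suppress=True)
s=r.sense();p,d=r.camera("wrist");cv2.imwrite("pics/w1.png",p[:,:,::-1]);np.save("w1.npy",d)
c=r.calibration("wrist");T=np.eye(4);T[:3,:3]=Ro.from_quat(s["tool_rot"]).as_matrix();T[:3,3]=s["tool_pos"];T=T@c["tool_from_camera"]
np.save("w1T.npy",T);print(c["tool_from_camera"])
for k in("blue","yellow","white"):
    try:
        a=cap(p,d,c,T,(320,240),*COL[k],R=400);print(k,a[0],a[1])
    except Exception as e:print(k,e)
go([.597,-.033,.10])
E
```

```text
[[-0.0005  0.9564  0.292   0.0743]
 [ 1.      0.0006  0.      0.0019]
 [-0.0001  0.292  -0.9564 -0.1433]
 [ 0.      0.      0.      1.    ]]
blue [ 0.5969 -0.0304  0.0776] [0.0882 0.0535 0.2189]
yellow [0.8314 0.1251 0.0397] [0.3115 0.137  0.2617]
white [0.7082 0.1221 0.0756] [0.2074 0.1313 0.2196]
t 2.23 at [ 0.5951 -0.024   0.151 ] F [-0.23  0.11  1.05] shift/0.3: [-0.0173 -0.0254  0.17  ]
```

View pics/w1.png

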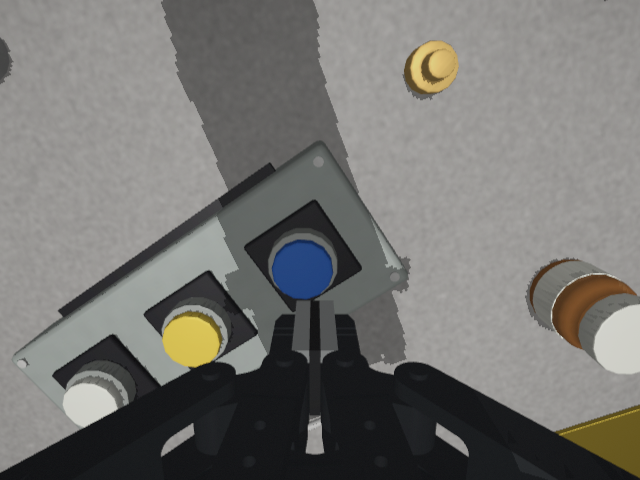

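The wrist view shows the blue cap at (303,268), yellow (192,340), white (95,400), and the closed fingertips at about (315,305). The arm is still settling, so I'll hold and re-measure.

Call:
carry_out([
  [0, 0, 0, 0, 0, 0, 1],
  [0, 0, 0, 0, 0, 0, 1],
  [0, 0, 0, 0, 0, 0, 1],
  [0, 0, 0, 0, 0, 0, 1],
])

```text
time_s: 2.57
tool_pos: [0.5953, -0.0242, 0.1513]
tool_rot: [0.193, 0.981, 0.0, 0.001]
wrist_force: [0.8, -0.2, 0.4]
grip_width: -0.0001
grip_force: 0.0
```

```bash
python3 - <<'E'
from h import *
np.set_printoptions(precision=4,suppress=True)
s=r.sense();p,d=r.camera("wrist")
c=r.calibration("wrist");T=np.eye(4);T[:3,:3]=Ro.from_quat(s["tool_rot"]).as_matrix();T[:3,3]=s["tool_pos"];T=T@c["tool_from_camera"]
for k,uv in dict(blue=(303,268),yellow=(192,340),white=(95,400)).items():
    a=cap(p,d,c,T,uv,*COL[k],R=45);print(k,a[0],a[1])
print(s["tool_rot"])
go([.597,-.033,.0785])
E
```

```text
blue [ 0.5967 -0.0303  0.0776] [0.0874 0.0532 0.2203]
yellow [ 0.6124 -0.1055  0.0774] [0.1034 0.1295 0.2204]
white [ 0.6276 -0.182   0.078 ] [0.116  0.2065 0.2183]
[0.1932 0.9812 0.0002 0.0008]
t 2.62 at [ 0.5951 -0.0242  0.151 ] F [ 0.26 -0.01 -0.67] shift/0.3: [-0.0167 -0.0248  0.2417]
```

Call:
carry_out([
  [-0.016, -0.022, 0.1, 0, 0, 0, 1],
  [-0.016, -0.022, 0.18, 0, 0, 0, 1],
  [-0.016, -0.022, 0.22, 0, 0, 0, 1],
  [-0.016, -0.022, 0.22, 0, 0, 0, 1],
  [-0.016, -0.022, 0.22, 0, 0, 0, 1],
  [-0.016, -0.022, 0.22, 0, 0, 0, 1],
])

```text
time_s: 3.12
tool_pos: [0.5977, -0.032, 0.0856]
tool_rot: [0.193, 0.981, 0.0, 0.001]
wrist_force: [0.2, 0.9, 0.2]
grip_width: -0.0001
grip_force: 0.0
```

Call:
carry_out([
  [0, 0, 0.014, 0, 0, 0, 1],
  [0, 0, 0.028, 0, 0, 0, 1],
  [0, 0, 0.042, 0, 0, 0, 1],
  [0, 0, 0.056, 0, 0, 0, 1],
  [0, 0, 0.063, 0, 0, 0, 1],
  [0, 0, 0.068, 0, 0, 0, 1],
  [0, 0, 0.068, 0, 0, 0, 1],
  [0, 0, 0.068, 0, 0, 0, 1],
  [0, 0, 0.068, 0, 0, 0, 1],
])

```text
time_s: 3.87
tool_pos: [0.5976, -0.0321, 0.0645]
tool_rot: [0.193, 0.981, 0.0, 0.001]
wrist_force: [2.3, 0.6, 4.9]
grip_width: 0.0002
grip_force: 2.8
```

Call:
carry_out([
  [0, 0, 0.003, 0, 0, 0, 1],
  [0, 0, 0.006, 0, 0, 0, 1],
  [0, 0, 0.006, 0, 0, 0, 1],
  [0, 0, 0.006, 0, 0, 0, 1],
])

```text
time_s: 4.2
tool_pos: [0.5976, -0.0321, 0.0628]
tool_rot: [0.193, 0.981, 0.0, 0.001]
wrist_force: [2.0, 0.1, 7.2]
grip_width: 0.0002
grip_force: 3.6
```

Call:
carry_out([
  [0, 0, -0.03, 0, 0, 0, 1],
  [0, 0, -0.09, 0, 0, 0, 1],
  [0, 0, -0.18, 0, 0, 0, 1],
  [0, 0, -0.18, 0, 0, 0, 1],
  [0, 0, -0.18, 0, 0, 0, 1],
  [0, 0, -0.18, 0, 0, 0, 1],
])

```text
time_s: 4.7
tool_pos: [0.5957, -0.0321, 0.1157]
tool_rot: [0.193, 0.981, -0.0, -0.001]
wrist_force: [-1.2, -0.4, -0.9]
grip_width: -0.0002
grip_force: 0.0
```

```bash
cat >> h.py <<'E'
def wrist(name,cols,R=400):
    s=r.sense();p,d=r.camera("wrist");cv2.imwrite(f"pics/{name}.png",p[:,:,::-1]);c=r.calibration("wrist");K=c["mtx"]
    T=np.eye(4);T[:3,:3]=Ro.from_quat(s["tool_rot"]).as_matrix();T[:3,3]=s["tool_pos"];T=T@c["tool_from_camera"]
    for k,w in cols.items():
        q=np.linalg.inv(T)@np.r_[w,1]; u,v=K[0,0]*q[0]/-q[2]+K[0,2],-K[1,1]*q[1]/-q[2]+K[1,2]
        try:
            a=cap(p,d,c,T,(int(u),int(v)),*COL[k],R=45);print(k,int(u),int(v),np.round(a[0],4))
        except Exception as e:print(k,int(u),int(v),e)
E
python3 - <<'E'
from h import *
wrist("w2",dict(blue=(.5972,-.0318,.0665),yellow=(.6122,-.108,.077),white=(.6285,-.184,.078)))
go([.6125,-.1075,.0855])
E
```

```text
blue 312 276 [ 0.5956 -0.03    0.067 ]
yellow 181 365 [ 0.6061 -0.1042  0.0774]
white 66 439 [ 0.6205 -0.1833  0.078 ]
t 4.75 at [ 0.5955 -0.0321  0.1152] F [-0.03  0.18 -0.32] shift/0.3: [-0.148  -0.211   0.0989]
```

Blue is fully in: its top is at 67 mm, and 7 N was reached on the spring. Next is yellow.

Call:
carry_out([
  [-0.07, -0.1, 0, 0, 0, 0, 1],
  [-0.147, -0.21, 0, 0, 0, 0, 1],
  [-0.147, -0.21, 0, 0, 0, 0, 1],
  [-0.147, -0.21, 0.05, 0, 0, 0, 1],
  [-0.147, -0.21, 0.095, 0, 0, 0, 1],
  [-0.147, -0.21, 0.095, 0, 0, 0, 1],
  [-0.147, -0.21, 0.095, 0, 0, 0, 1],
  [-0.147, -0.21, 0.095, 0, 0, 0, 1],
])

```text
time_s: 5.42
tool_pos: [0.6134, -0.1065, 0.0874]
tool_rot: [0.193, 0.981, 0.0, -0.0]
wrist_force: [-0.5, -1.0, 0.6]
grip_width: -0.0001
grip_force: 0.0
```

```bash
python3 -c "
from h import *
go([.6125,-.1075,.063])"
```

```text
t 5.42 at [ 0.6134 -0.1065  0.0874] F [-0.48 -0.98  0.62] shift/0.3: [ 0.0014 -0.0041  0.0813]
```

Call:
carry_out([
  [0, -0.003, 0.014, 0, 0, 0, 1],
  [0, -0.003, 0.028, 0, 0, 0, 1],
  [0, -0.003, 0.042, 0, 0, 0, 1],
  [0, -0.003, 0.056, 0, 0, 0, 1],
  [0, -0.003, 0.07, 0, 0, 0, 1],
  [0, -0.003, 0.078, 0, 0, 0, 1],
  [0, -0.003, 0.081, 0, 0, 0, 1],
  [0, -0.003, 0.081, 0, 0, 0, 1],
  [0, -0.003, 0.081, 0, 0, 0, 1],
  [0, -0.003, 0.081, 0, 0, 0, 1],
])

```text
time_s: 6.25
tool_pos: [0.6136, -0.108, 0.0638]
tool_rot: [0.193, 0.981, 0.0, 0.0]
wrist_force: [-1.2, 0.8, 7.2]
grip_width: 0.0001
grip_force: 3.1
```

Call:
carry_out([
  [0, 0, -0.03, 0, 0, 0, 1],
  [0, 0, -0.09, 0, 0, 0, 1],
  [0, 0, -0.18, 0, 0, 0, 1],
  [0, 0, -0.18, 0, 0, 0, 1],
  [0, 0, -0.18, 0, 0, 0, 1],
  [0, 0, -0.18, 0, 0, 0, 1],
])

```text
time_s: 6.75
tool_pos: [0.6127, -0.1078, 0.117]
tool_rot: [0.193, 0.981, 0.0, -0.0]
wrist_force: [-0.5, 0.8, -0.4]
grip_width: -0.0001
grip_force: 0.0
```

```bash
python3 - <<'E'
from h import *
wrist("w3",dict(yellow=(.6122,-.108,.067),white=(.6285,-.184,.078)))
go([.6285,-.1845,.0855])
E
```

```text
yellow 309 272 [ 0.6119 -0.1065  0.067 ]
white 180 363 [ 0.624  -0.1829  0.078 ]
t 6.8 at [ 0.6124 -0.1078  0.1165] F [-0.6  -0.51  0.02] shift/0.3: [-0.1468 -0.2162  0.1032]
```

Yellow is fully in at 67 mm. White next.

Call:
carry_out([
  [-0.07, -0.1, 0, 0, 0, 0, 1],
  [-0.146, -0.214, 0, 0, 0, 0, 1],
  [-0.146, -0.214, 0, 0, 0, 0, 1],
  [-0.146, -0.214, 0.05, 0, 0, 0, 1],
  [-0.146, -0.214, 0.095, 0, 0, 0, 1],
  [-0.146, -0.214, 0.095, 0, 0, 0, 1],
  [-0.146, -0.214, 0.095, 0, 0, 0, 1],
  [-0.146, -0.214, 0.095, 0, 0, 0, 1],
])

```text
time_s: 7.47
tool_pos: [0.6293, -0.1833, 0.0886]
tool_rot: [0.193, 0.981, 0.0, -0.0]
wrist_force: [0.7, 0.7, 0.4]
grip_width: -0.0
grip_force: 0.0
```

```bash
python3 -c "
from h import *
go([.6285,-.1845,.063])"
```

```text
t 7.47 at [ 0.6293 -0.1833  0.0886] F [0.69 0.73 0.39] shift/0.3: [ 0.0011 -0.0046  0.0853]
```

Call:
carry_out([
  [0, -0.003, 0.016, 0, 0, 0, 1],
  [0, -0.003, 0.032, 0, 0, 0, 1],
  [0, -0.003, 0.046, 0, 0, 0, 1],
  [0, -0.003, 0.06, 0, 0, 0, 1],
  [0, -0.003, 0.074, 0, 0, 0, 1],
  [0, -0.003, 0.082, 0, 0, 0, 1],
  [0, -0.003, 0.085, 0, 0, 0, 1],
  [0, -0.003, 0.085, 0, 0, 0, 1],
  [0, -0.003, 0.085, 0, 0, 0, 1],
  [0, -0.003, 0.085, 0, 0, 0, 1],
])

```text
time_s: 8.3
tool_pos: [0.6295, -0.1849, 0.0639]
tool_rot: [0.193, 0.981, 0.0, 0.0]
wrist_force: [-0.5, 1.2, 6.4]
grip_width: 0.0001
grip_force: 3.1
```

Call:
carry_out([
  [0, 0, -0.03, 0, 0, 0, 1],
  [0, 0, -0.09, 0, 0, 0, 1],
  [0, 0, -0.2, 0, 0, 0, 1],
  [0, 0, -0.3, 0, 0, 0, 1],
  [0, 0, -0.3, 0, 0, 0, 1],
  [0, 0, -0.3, 0, 0, 0, 1],
  [0, 0, -0.3, 0, 0, 0, 1],
])

```text
time_s: 8.88
tool_pos: [0.6285, -0.1846, 0.1529]
tool_rot: [0.193, 0.981, 0.0, -0.001]
wrist_force: [0.0, -0.1, -1.2]
grip_width: -0.0004
grip_force: 0.0
```

```bash
python3 - <<'E'
from h import *
wrist("w4",dict(white=(.6285,-.184,.067),yellow=(.6122,-.108,.067),blue=(.597,-.032,.067)))
go([.4835,.232,.15])
E
```

```text
white 312 250 attempt to get argmax of an empty sequence
yellow 430 173 [ 0.6132 -0.1079  0.0671]
blue 562 89 [ 0.5975 -0.0324  0.067 ]
t 8.93 at [ 0.6281 -0.1844  0.1522] F [-0.4  -0.2  -0.57] shift/0.3: [0.972  1.102  0.0093]
```

White is in shadow for this threshold, so I'll move to the box and check white from the fixed cameras before pressing green.

Call:
carry_out([
  [0.97, 1, -0.1, 0, 0, 0, 1],
  [0.97, 1, -0.1, 0, 0, 0, 1],
  [0.97, 1, -0.1, 0, 0, 0, 1],
  [0.97, 1, -0.1, 0, 0, 0, 1],
  [0.97, 1, -0.1, 0, 0, 0, 1],
  [0.97, 1, -0.1, 0, 0, 0, 1],
  [0.97, 1, -0.1, 0, 0, 0, 1],
  [0.97, 1, -0.1, 0, 0, 0, 1],
  [0.97, 1, -0.1, 0, 0, 0, 1],
  [0.97, 1, -0.1, 0, 0, 0, 1],
])

```text
time_s: 9.77
tool_pos: [0.4724, 0.2021, 0.1821]
tool_rot: [0.193, 0.981, -0.001, -0.001]
wrist_force: [0.8, 1.2, -0.4]
grip_width: 0.0001
grip_force: 0.0
```

Call:
carry_out([
  [0, 0, 0, 0, 0, 0, 1],
  [0, 0, 0, 0, 0, 0, 1],
  [0, 0, 0, 0, 0, 0, 1],
  [0, 0, 0, 0, 0, 0, 1],
])

```text
time_s: 10.1
tool_pos: [0.4745, 0.1991, 0.1824]
tool_rot: [0.194, 0.981, -0.001, -0.0]
wrist_force: [0.2, -1.0, -0.7]
grip_width: -0.0
grip_force: 0.0
```

```bash
python3 - <<'E'
from h import *
for n,uv in(("top",(408,192)),("side",(397,303))):
    p,d=r.camera(n);c=r.calibration(n);cv2.imwrite(f"pics/{n}1.png",p[:,:,::-1])
    print(n,cap(p,d,c,c["world_from_camera"],uv,(0,0,150),(180,40,255),R=12)[0])
wrist("w5",dict(green=(.4835,.232,.068)))
go([.4835,.232,.13])
E
```

```text
top [ 0.6292148  -0.18508935  0.0672929 ]
side [ 0.62864351 -0.18532063  0.06638757]
green 364 230 [0.4828 0.2346 0.0685]
t 10.25 at [0.4748 0.1994 0.1828] F [-0.11  0.06  0.13] shift/0.3: [0.0145 0.1118 0.1759]
```

View pics/w5.png

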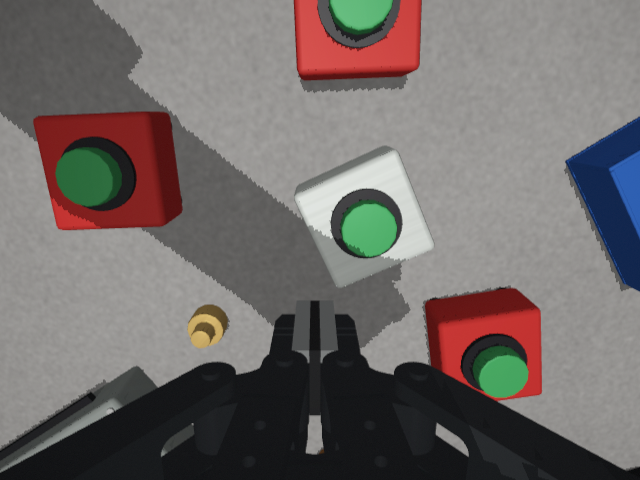

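All three switches are in (white top at 67 mm). The wrist view shows the brushed-aluminium box with its green button at (369,228). I approach from above.

Call:
carry_out([
  [0.014, 0.114, 0, 0, 0, 0, 1],
  [0.014, 0.114, 0.1, 0, 0, 0, 1],
  [0.014, 0.114, 0.2, 0, 0, 0, 1],
  [0.014, 0.114, 0.28, 0, 0, 0, 1],
  [0.014, 0.114, 0.32, 0, 0, 0, 1],
  [0.014, 0.114, 0.34, 0, 0, 0, 1],
  [0.014, 0.114, 0.34, 0, 0, 0, 1],
  [0.014, 0.114, 0.34, 0, 0, 0, 1],
  [0.014, 0.114, 0.34, 0, 0, 0, 1],
  [0.014, 0.114, 0.34, 0, 0, 0, 1],
])

```text
time_s: 11.08
tool_pos: [0.4844, 0.2345, 0.0824]
tool_rot: [0.193, 0.981, 0.001, 0.001]
wrist_force: [0.7, -0.1, 0.4]
grip_width: -0.0001
grip_force: 0.0
```

```bash
python3 -c "
from h import *
go([.483,.2328,.0625])"
```

```text
t 11.08 at [0.4844 0.2345 0.0824] F [ 0.71 -0.05  0.42] shift/0.3: [ 0.0023 -0.0073  0.0664]
```

Call:
carry_out([
  [0, -0.004, 0, 0, 0, 0, 1],
  [0, -0.004, 0.014, 0, 0, 0, 1],
  [0, -0.004, 0.028, 0, 0, 0, 1],
  [0, -0.004, 0.042, 0, 0, 0, 1],
  [0, -0.004, 0.052, 0, 0, 0, 1],
  [0, -0.004, 0.06, 0, 0, 0, 1],
  [0, -0.004, 0.066, 0, 0, 0, 1],
  [0, -0.004, 0.066, 0, 0, 0, 1],
  [0, -0.004, 0.066, 0, 0, 0, 1],
  [0, -0.004, 0.066, 0, 0, 0, 1],
])

```text
time_s: 11.92
tool_pos: [0.483, 0.233, 0.0615]
tool_rot: [0.193, 0.981, -0.0, -0.0]
wrist_force: [-0.4, -1.1, 7.0]
grip_width: -0.0002
grip_force: 3.6
```

The button is pressed 6.5 mm at 7 N, as the spring predicts. Now I retract straight up.

Call:
carry_out([
  [0, 0, -0.02, 0, 0, 0, 1],
  [0, 0, -0.06, 0, 0, 0, 1],
  [0, 0, -0.15, 0, 0, 0, 1],
  [0, 0, -0.28, 0, 0, 0, 1],
  [0, 0, -0.4, 0, 0, 0, 1],
  [0, 0, -0.5, 0, 0, 0, 1],
  [0, 0, -0.5, 0, 0, 0, 1],
  [0, 0, -0.5, 0, 0, 0, 1],
  [0, 0, -0.5, 0, 0, 0, 1],
  [0, 0, -0.5, 0, 0, 0, 1],
])

```text
time_s: 12.75
tool_pos: [0.482, 0.2325, 0.2101]
tool_rot: [0.193, 0.981, -0.001, -0.001]
wrist_force: [-1.0, -0.5, -1.0]
grip_width: -0.0001
grip_force: 0.0
```

```bash
python3 - <<'E'
from h import *
wrist("w6",dict(green=(.483,.233,.068)))
for n,uvs in(("top",dict(blue=(337,211),yellow=(373,203),white=(408,193))),("side",dict(blue=(365,256),yellow=(379,277),white=(397,303),green=(301,196)))):
    p,d=r.camera(n);c=r.calibration(n);cv2.imwrite(f"pics/{n}2.png",p[:,:,::-1])
    for k,uv in uvs.items():print(n,k,np.round(cap(p,d,c,c["world_from_camera"],uv,*COL[k],R=12)[0],4))
go([.483,.233,.2])
E
```

```text
green 313 227 [0.4831 0.2351 0.0685]
top blue [ 0.5974 -0.0328  0.0672]
top yellow [ 0.6119 -0.108   0.067 ]
top white [ 0.6289 -0.1848  0.0671]
side blue [ 0.5945 -0.0402  0.0664]
side yellow [ 0.6118 -0.1102  0.0662]
side white [ 0.6288 -0.1853  0.0662]
side green [0.4827 0.2304 0.0677]
t 12.9 at [0.4823 0.2326 0.2102] F [ 0.53 -0.68 -0.54] shift/0.3: [-0.0017  0.0021  0.0339]
```

View pics/side2.png

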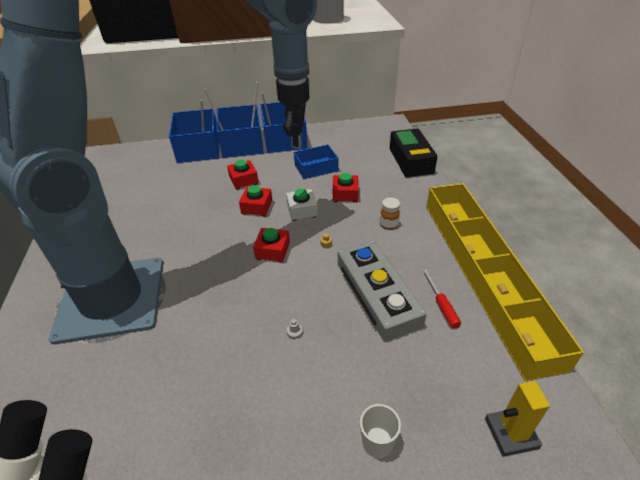

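The side view shows all three caps in (blue 365,256; yellow 379,277; white 397,301). The green button (301,196) has sprung back to 68 mm, the box hasn't moved, and the gripper is clear.

```bash
python3 -c "
from rig import r
print(r.finish_job())"
```

```text
the job is handed in; nothing more can be done
None
```

I pushed the blue, yellow and white switches fully in, in that order, then pressed the green button, which sprang back; the cameras showed the box still in place, and the job is handed in.

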